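Push the stuck tin out of the drying rack

ROBOT

A 6-joint arm with a two-finger parallel gripper is mounted at the origin on the work surface. World frame = base frame: x ahead of the robot, y to its left, z up, the work surface at z = 0. Lengths are in mm, angles in rad, forces in N, time in s.
With the tool pointing down it reaches from about 350 to 875 mm from the base axis. Payload 4.2 kg.
Tool frame: the origin (TCP) lies at the very end of the fingers, on their centre line; the grasp point (between the pads) lies 19 mm behind it; z points along the fingers, y is the line along which they close (so a half turn about z gives the same grasp; the last joint's range is limited). The gripper opens to 85 mm and grips with 20 to 120 N. Pads are 22 mm wide; open, the fingers measure 114 mm over their backs; the gripper's body (76 mm by 85 mm) begins 54 mm behind the grasp point. The pads swing forward as they close: fully open they stand 13 mm farther back than shut.
Start: joints at [0.259, 0.385, 0.008, 0, -1.194, -0.259], TCP at [624.979, 0.025, 231.312] pointing down, gripper open.
Joint ranges: [-3.14, 3.14], [-1.21, 2.06], [-1.07, 1.41], [-3.16, 2.05], [-2.99, -0.16], [-3.1, 3.1]. Speed limits (rad/s): [2.79, 2.79, 3.14, 3.14, 3.14, 3.14].

INTERFACE

Orientations are given as a unit quaternion [x, y, z, w].
In Python, from bench import read_state, get_image, camera_model, job_done gives the robot as it stands.
- The arm moves only by the shell command python3 -m handwheel 'ROWS'. ROWS is JSON, a list of rows, each a list of 7 numbers: the shift along the tool's x, y, z in m, then the turn, a rotation vector about the tool's x, y, z in rad, then the gripper's target within -1 to 1 (fully open at 1, half-way at 0, shut at -1). In form: [[dx, dy, dz, wx, wy, wz, jaw], ...]. A call has 1 to 10 rows; each row is the pose to reach, as a shift and turn from the pose commanded when the call began, along the tool's axes at that moment; what a row does not reach only later rows make up. A row lasts 1/8 s, in which the tool goes at most 62.5 mm and 10.7 degrees, less where a joint would pass 70% of its speed; a pose out of reach is approached as far as the arm can. A call with a gripper value outside its range is refused whole. The fingers move at their own pace and stop on an object; the grip force is fixed at half the most. Time passes only in rows, so rows that repeat a pose let the fingers close. It gives the time, the measured TCP pose, the force, the opening and the grip force at its end, in the units of the state.
- read_state(): the state, without advancing time (a new reading comes with each control period).
- get_image(name): name is "scene" or "side" or "wrist"; returns (picture, depth): 384x512x3 uint8, blue, green, red; 384x512 float32, mm along the optical axis (not along the pixel's ray), 0 where there is no reading.
- camera_model(name): a dict with "K" (3x3 intrinsics, pixels), "rvec" (rotation vector, rad) and "tvec" (3), from world to camera coordinates, as OpenCV has them; the wrist camera has in their place "hand_eye" (4x4, takes a point from camera to tool coordinates, whose origin is the TCP and whose axes are the flange's). Camera axes: x right, y down, z forward; pixel columns grow to the right and rows downward; lengths in mm; the calibration is good to about 2 mm. A picture is of the moment at which its call begins: read the wrist's pose just before it. camera_model takes no time and is no camera call.
- job_done(): hands the job in; it is judged then, once.
The state is a dict: "clock": time; "joints": joint angles; "joint_vel": joint speeds; "joint_efforts": joint torques, N m; "position": TCP position; "ee_rot": TCP orientation; "contact_force": force on the tool from outside, world axes, zero at the start; "wrist_torque": the same for the moment, N m; "gripper_width": finger opening in mm; "grasp_force": force on a finger pad.
Only numpy, scipy, OpenCV 4.12 (cv2) and the standard library are available. Lean on these libraries where they do the work, as an engineer would, in place of code of your own. Each camera call takes 0.05 s, during which the arm holds its last target. There are 200 camera calls.

TASK

The rectangular tin is stuck in the bay of the plywood rack. Take the wooden batten from its rest and push the tin out from behind, through the square hole in the bay's back wall, until it stands upright wholly out of the bay on the landing board in front; then lay the batten back in both notches of its rest. Leave the can, the bowl and the jar alone.

Things in the scene. Friction and masses are not known exactly. Their poses are not given: they have to be found in the camera images.
- rack: Fixed plywood rack with one bay. Origin on the table under the bay's middle; +x the way the tin comes out, z up. Floor board 12 mm thick, x -46 to 165 mm, y +-75 mm; beyond the bay's mouth (x 34 mm) it is the landing board, no lip. Back wall x -46 to -32 mm, 140 mm high, with the hole. Side walls x -46 to 34 mm, outsides y -65 and 67 mm, 207 mm high; top strips at z 128 to 140 mm.
- rack_hole (a point): Centre of the square access hole (46 x 46 mm) on the outer, rear face of the 14 mm back wall, at rack x -46, y 0, z 64 mm; +x is the pushing direction, level. Behind the wall the table is clear. To bring the tin wholly out, the batten's tip must go 80 mm past this face; with 92 mm the tin is well clear.
- rack_rail (a point): Middle of the round rail, 18 mm thick, across behind and above the hole: rack x -147, z 195 mm (underside 186 mm), on brackets from the side walls reaching back to x -156 mm (z 183 to 207 mm). The batten passes level below it, but an upright hand meets it before the tin is out: hold the batten near its rear end, hand leaning back from the rack about 40 degrees from vertical.
- tin_mid (a point): Centre of the stuck rectangular steel tin with paper wrap: 60 mm along the rack's x, 90 mm wide, 110 mm high, about 0.5 kg. It stands on the rack's floor board, almost flush with the mouth, rear face near rack x -30 mm. A spring pad in a side wall jams it: 10 to 20 N is needed until it has moved some 55 mm, then it only rubs on the board. Wholly out once its centre passes rack x 64 mm.
- batten_mid (a point): Centre of the loose square wooden batten, 200 x 24 x 24 mm, about 0.09 kg; x along its length, +x to the end nearer the rack at the start, which is dipped in white paint. It lies level on its rest, centre 57 mm above the table.
- rest_mid (a point): Where the batten's centre is when it lies in the rest, 57 mm above the table; +x along the batten to its white end, z up. The fixed wooden rest has two supports 20 mm long, at x -25 and 55 mm, tops 45 mm above the table, each with a notch 36 mm wide between cheeks 15 mm high. The batten's rear, from x -35 to -100 mm, overhangs freely: room for fingers.
- paint_can: Loose round can, 84 mm across, 100 mm high, origin under its centre. Bystander.
- bowl: Loose steel bowl, 120 mm across, 50 mm high, origin under its centre. Bystander.
- jar: Loose jar, 70 mm across, 90 mm high, origin under its centre. Bystander.
Mind the look-alikes: they are no part of the job. Of the things shaped like the part that bears batten_mid, the wooden one is meant.

How it is judged:
By the outcome, as a careful person would: the job done as asked, in the order asked, and still so for the second after the job is handed in, with the robot touching nothing.
It also fails if it takes over 51 s, if anything falls off the work surface, if the arm or the gripper's body presses on something with over 40 N, if the wrist force passes 120 N, or if a joint passes its speed limit or range.

## Working session

There is one attempt and no reset: what is moved stays moved. The work goes in short steps, Python scripts to look and compute and a shell command to move; the robot and the scene stay as the last step left them, time stands still between calls to the robot, and variables do not carry over. Pictures are saved under pics/ and viewed, at most 10 in all, crops included, and the job is handed in when it is done.

```bash
ls; mkdir -p pics; python3 - <<'E'
from bench import *
import cv2,numpy as np
for n in ["scene","side"]:
    p,d=get_image(n); cv2.imwrite(f"pics/{n}0.png",p); np.save(f"pics/{n}0.npy",d); print(n,camera_model(n))
print(camera_model("wrist")); s=read_state(); print(s)
E
```

```text
pics
scene {'K': array([[498.36158553,   0.        , 254.03301053],
       [  0.        , 498.36158553, 191.87007462],
       [  0.        ,   0.        ,   1.        ]]), 'rvec': array([ 0.94478673,  2.59814791, -0.93809877]), 'tvec': array([ 394.48868067, -230.5038579 , 1804.17725463])}
side {'K': array([[380.28727057,   0.        , 257.57503707],
       [  0.        , 380.28727057, 189.59783166],
       [  0.        ,   0.        ,   1.        ]]), 'rvec': array([ 2.19077904, -0.61425267,  0.30837907]), 'tvec': array([-433.11824808,  301.33645255, 1163.89404335])}
{'K': array([[306.05804856,   0.        , 256.76930172],
       [  0.        , 306.05804856, 191.81301693],
       [  0.        ,   0.        ,   1.        ]]), 'hand_eye': array([[ 2.21936834e-04, -9.54387720e-01, -2.98569977e-01,
         7.71203006e+01],
       [ 9.99999943e-01,  2.88021414e-04, -1.77336245e-04,
        -2.95093452e-01],
       [ 2.55242082e-04, -2.98569921e-01,  9.54387729e-01,
        -1.42558974e+02],
       [ 0.00000000e+00,  0.00000000e+00,  0.00000000e+00,
         1.00000000e+00]])}
{'clock': 0.1, 'joints': array([ 2.58623297e-01,  3.85475637e-01,  6.79485887e-03, -4.59219282e-04,
       -1.19400985e+00, -2.58590315e-01]), 'joint_vel': array([ 6.82209450e-05, -1.10067616e-03,  4.58296728e-03,  2.72128768e-03,
        2.89280739e-04,  7.87193513e-04]), 'joint_efforts': array([-2.41840362e-04, -3.93318665e+01,  1.88929778e+01,  4.19793829e+00,
       -2.58899068e-03, -3.31562532e-06]), 'position': array([6.24486222e+02, 4.07668099e-02, 2.30342480e+02]), 'ee_rot': array([-7.07058227e-01,  7.07154666e-01,  6.60678722e-04, -7.11437952e-04]), 'contact_force': array([ 0.43648903, -0.46295906, -1.02338574]), 'wrist_torque': array([-0.02067444,  0.00512388,  0.02024576]), 'grasp_force': 0.0, 'gripper_width': 85.40754161856488}
```

View pics/scene0.png

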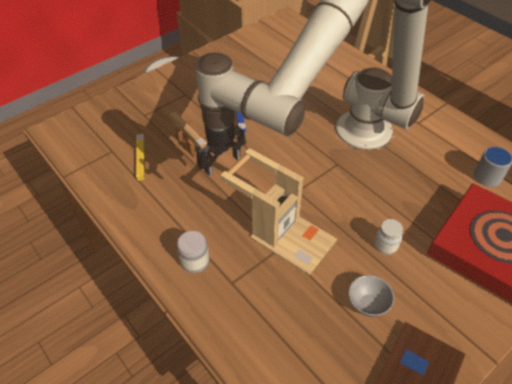

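View pics/side0.png

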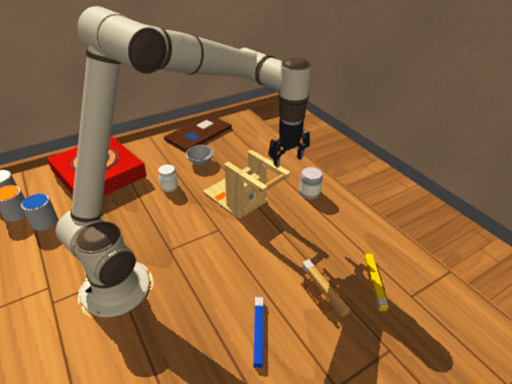

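The scene view shows the rack at about (275,215) with its mouth facing lower right and the rail at (265,165). The batten on its rest is at (190,130), partly hidden by the hand. In the side view the batten runs from its white end at (306,264) to (347,312). The blue and yellow sticks are the look-alikes. Next I'll build a top-down map.

```bash
cat > h.py <<'E'
import numpy as np,cv2
from bench import *
from scipy.spatial.transform import Rotation as R
def cloud(n,d,p):
    c=camera_model(n);K=c["K"];v,u=np.nonzero(d>0);z=d[v,u]
    P=np.c_[(u-K[0,2])/K[0,0]*z,(v-K[1,2])/K[1,1]*z,z]
    M=cv2.Rodrigues(c["rvec"])[0]
    return (P-c["tvec"])@M, p[v,u], np.c_[u,v]
def wcloud(d,p,s):
    c=camera_model("wrist");K=c["K"];v,u=np.nonzero(d>0);z=d[v,u]
    P=np.c_[(u-K[0,2])/K[0,0]*z,(v-K[1,2])/K[1,1]*z,z]
    H=c["hand_eye"];P=P@H[:3,:3].T+H[:3,3]
    return P@R.from_quat(s["ee_rot"]).as_matrix().T+s["position"],p[v,u],np.c_[u,v]
def topmap(P,C,x0,x1,y0,y1,sc,zmax=230):
    # image: right=+x, up=+y
    m=(P[:,0]>x0)&(P[:,0]<x1)&(P[:,1]>y0)&(P[:,1]<y1)&(P[:,2]<zmax)
    P,C=P[m],C[m];o=np.argsort(P[:,2]);P,C=P[o],C[o]
    im=np.zeros((int((y1-y0)*sc),int((x1-x0)*sc),3),np.uint8);z=np.zeros(im.shape[:2])
    u=((P[:,0]-x0)*sc).astype(int);v=((y1-P[:,1])*sc).astype(int)
    im[v.clip(0,im.shape[0]-1),u.clip(0,im.shape[1]-1)]=C
    return im
E
python3 - <<'E'
from h import *
Ps=[];Cs=[]
for n in["scene","side"]:
    p=cv2.imread(f"pics/{n}0.png");d=np.load(f"pics/{n}0.npy");P,C,uv=cloud(n,d,p);Ps.append(P);Cs.append(C)
    def at(u,v): 
        i=np.argmin(abs(uv-[u,v]).sum(1)); return P[i].round()
    if n=="side":
        for q in[(305,263),(307,266),(320,280),(333,296),(346,312),(312,185),(168,175),(200,153),(232,180),(229,170)]:print(n,q,at(*q))
    else:
        for q in[(193,243),(371,290),(388,235),(335,240),(310,268),(255,240),(288,215),(222,175),(247,153),(253,203),(300,175)]:print(n,q,at(*q))
P=np.vstack(Ps);C=np.vstack(Cs);print(P.min(0),P.max(0))
m=(P[:,2]<250);im=topmap(P,C,200,1000,-300,500,.9)
im=cv2.dilate(im,np.ones((2,2)))
for k in range(0,8):
    cv2.line(im,(int(k*90),0),(int(k*90),8),(255,255,255),1);cv2.line(im,(0,int(k*90)),(8,int(k*90)),(255,255,255),1)
cv2.imwrite("pics/top.png",im[:600])
E
```

```text
scene (193, 243) [789.  69.  98.]
scene (371, 290) [476. 461.  11.]
scene (388, 235) [352. 395.  89.]
scene (335, 240) [432. 280.   9.]
scene (310, 268) [557. 302.  13.]
scene (255, 240) [609. 120.  -2.]
scene (288, 215) [523. 166. 100.]
scene (222, 175) [629.   2. 206.]
scene (247, 153) [519. -22. 205.]
scene (253, 203) [604. 107. 161.]
scene (300, 175) [464. 144. 208.]
side (305, 263) [ 515. -264.   70.]
side (307, 266) [ 512. -277.   71.]
side (320, 280) [ 515. -337.   69.]
side (333, 296) [ 512. -399.   68.]
side (346, 312) [ 513. -453.   61.]
side (312, 185) [769.  26.  72.]
side (168, 175) [317. 353.  81.]
side (200, 153) [523. 513.  21.]
side (232, 180) [470. 112. 157.]
side (229, 170) [467. 125. 194.]
[-2190.06728851 -1939.97894143  -788.12864789] [2200.88946362 2284.81539405  737.60344906]
```

View pics/top.png

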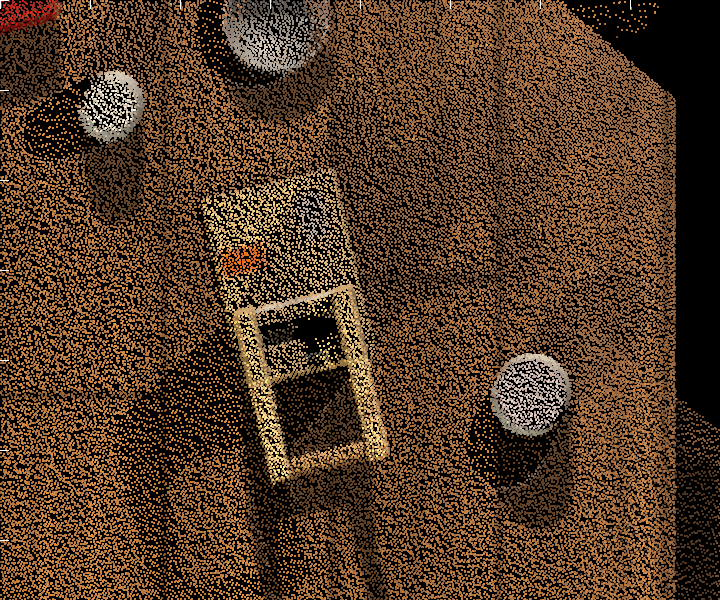

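The map shows the rack's axis pointing nearly along +y, and nothing stands between it and the batten. Next I'll fit both poses from the points.

```bash
python3 - <<'E'
from h import *
for n in["scene","side"]:
    p=cv2.imread(f"pics/{n}0.png");d=np.load(f"pics/{n}0.npy");P,C,uv=cloud(n,d,p)
    def rect(lo,hi,t):
        m=((P>lo)&(P<hi)).all(1); r=cv2.minAreaRect(P[m,:2].astype(np.float32)); print(n,t,m.sum(),r,cv2.boxPoints(r).round(1).tolist(),P[m,2].mean().round(1))
    rect((440,-40,197),(650,170,215),"racktop") if n=="side" else rect((440,-40,199),(610,170,215),"racktop")
    rect((400,160,7),(620,340,19),"board")
    rect((470,-490,62),(560,-230,80),"batten")
    m=((P>(470,-490,20))&(P<(560,-230,75))).all(1);Q=P[m]
    if n=="side":
        for y in range(-470,-240,15):
            q=Q[abs(Q[:,1]-y)<7]; 
            if len(q): q=q[q[:,2]>q[:,2].max()-12];print(y,len(q),q.mean(0).round(),q[:,0].min().round(),q[:,0].max().round())
    T=((P>(-2000,-2000,-20))&(P<(2000,2000,20))).all(1)
    m=(abs(P[:,0]-600)<60)&(abs(P[:,1]+100)<80)&(abs(P[:,2])<20);print("table z",np.median(P[m,2]))
E
```

```text
scene racktop 861 ((544.019775390625, 73.68928527832031), (137.3927764892578, 192.11302185058594), 10.654926300048828) [[458.70001220703125, 155.39999389648438], [494.29998779296875, -33.400001525878906], [629.2999877929688, -8.0], [593.7999877929688, 180.8000030517578]] 205.5
scene board 1919 ((518.2932739257812, 243.958984375), (175.7835235595703, 191.0685577392578), 85.49451446533203) [[416.1000061035156, 163.8000030517578], [606.5999755859375, 148.8000030517578], [620.4000244140625, 324.1000061035156], [430.0, 339.1000061035156]] 11.9
scene batten 314 ((521.1544189453125, -351.6195373535156), (207.5386505126953, 59.36830139160156), 87.35386657714844) [[486.70001220703125, -453.8999938964844], [546.0, -456.6000061035156], [555.5999755859375, -249.3000030517578], [496.29998779296875, -246.60000610351562]] 67.8
table z -0.41547363009215954
side racktop 654 ((544.9614868164062, 71.55687713623047), (137.33993530273438, 193.98406982421875), 13.352524757385254) [[455.70001220703125, 150.10000610351562], [500.5, -38.70000076293945], [634.2000122070312, -7.0], [589.4000244140625, 181.8000
[... 446 characters left out ...]
-450.70001220703125], [532.2000122070312, -456.0], [552.0999755859375, -256.3999938964844], [498.0, -251.0]] 68.9
-455 25 [ 511. -451.   69.] 498.0 524.0
-440 45 [ 511. -440.   69.] 500.0 524.0
-425 43 [ 512. -426.   69.] 500.0 527.0
-410 44 [ 512. -410.   69.] 501.0 526.0
-395 41 [ 513. -394.   69.] 502.0 527.0
-380 47 [ 514. -380.   68.] 485.0 540.0
-365 38 [ 515. -365.   69.] 504.0 529.0
-350 36 [ 515. -350.   69.] 505.0 528.0
-335 35 [ 516. -335.   69.] 505.0 529.0
-320 37 [ 517. -320.   69.] 506.0 531.0
-305 44 [ 519. -305.   68.] 492.0 547.0
-290 35 [ 518. -291.   68.] 500.0 544.0
-275 34 [ 519. -275.   70.] 508.0 535.0
-260 28 [ 520. -261.   69.] 509.0 534.0
table z 1.1984709544909797
```

```bash
python3 - <<'E'
from h import *
A=[]
for n in["scene","side"]:
    p=cv2.imread(f"pics/{n}0.png");d=np.load(f"pics/{n}0.npy");P,C,uv=cloud(n,d,p)
    m=((P>(440,-45,199))&(P<(645,190,212))).all(1);Q=P[m]
    # exclude gripper (dark)
    Q=Q[C[m][:,2]>110]
    best=[]
    for a in np.arange(6,18,.25):
        t=np.radians(90+a);ex=np.array([np.cos(t),np.sin(t)]);ey=np.array([-ex[1],ex[0]])
        u=Q[:,:2]@ex;v=Q[:,:2]@ey
        lo,hi=np.percentile(v,[2,98]);l2,h2=np.percentile(u,[1.5,98.5])
        s=np.histogram(v,np.arange(v.min(),v.max()+2,2))[0]
        best.append(((s**2).sum(),a,hi-lo,h2-l2,(ex*(h2+l2)/2+ey*(lo+hi)/2)))
    best.sort(key=lambda b:-b[0]);print(n,len(Q));[print(b) for b in best[:4]]
E
```

```text
scene 1028
(np.int64(38414), np.float64(12.75), np.float64(131.87663293891165), np.float64(185.48219529397159), array([546.18981546,  76.34582835]))
(np.int64(38256), np.float64(13.25), np.float64(131.68549032536845), np.float64(184.8343024911079), array([546.28949372,  76.29859709]))
(np.int64(38080), np.float64(13.0), np.float64(131.6516473731287), np.float64(185.17990170004424), array([546.22892615,  76.34803746]))
(np.int64(37986), np.float64(12.5), np.float64(131.97949335380798), np.float64(185.80219948397942), array([546.1945554 ,  76.40044457]))
side 613
(np.int64(15373), np.float64(13.0), np.float64(131.59846100591807), np.float64(186.15875715642542), array([544.43574089,  69.89845782]))
(np.int64(15225), np.float64(13.25), np.float64(132.06697590178226), np.float64(186.15953303720454), array([544.58452164,  69.65901427]))
(np.int64(15163), np.float64(12.75), np.float64(131.4430697968126), np.float64(186.20964737548388), array([544.51271377,  70.00286686]))
(np.int64(14987), np.float64(12.5), np.float64(131.33006210592515), np.float64(186.21154062710872), array([544.4676909 ,  70.02989749]))
```

```bash
cat >> h.py <<'E'
def pose(grasp,yaw,lean,back=0):
    a,l=np.radians(yaw),np.radians(lean)
    b=np.array([np.cos(a),np.sin(a),0]);up=np.array([0,0,1.])
    z=np.sin(l)*b-np.cos(l)*up;y=np.array([-np.sin(a),np.cos(a),0]);x=np.cross(y,z)
    return np.array(grasp)+(19-back)*z,np.c_[x,y,z]
def delta(T,s=None,base=None):
    s=s or read_state()
    p0,R0=base if base else (s["position"],R.from_quat(s["ee_rot"]).as_matrix())
    return (R0.T@(T[0]-p0)/1000).round(4).tolist(),R.from_matrix(R0.T@T[1]).as_rotvec().round(4).tolist()
RK=np.array([532.5,132.6,0]);RY=103
def rk(x,y,z): 
    t=np.radians(RY);return RK+[x*np.cos(t)-y*np.sin(t),x*np.sin(t)+y*np.cos(t),z]
E
sed -i 's/y=np.array(\[-np.sin(a),np.cos(a),0\])/y=np.array([-np.sin(a),np.cos(a),0.])/' h.py
python3 - <<'E'
from h import *
g=[511.6,-431.4,57]
for k in(120,0): T=pose(g,87,40,k);print(T[0].round(),T[1].round(2).tolist(),delta(T))
E
```

```text
[ 508. -496.  134.] [[-0.04, -1.0, 0.03], [-0.76, 0.05, 0.64], [-0.64, 0.0, -0.77]] ([0.4963, 0.116, 0.0962], [0.0201, -0.6981, 0.0494])
[ 512. -419.   42.] [[-0.04, -1.0, 0.03], [-0.76, 0.05, 0.64], [-0.64, 0.0, -0.77]] ([0.4192, 0.1118, 0.1881], [0.0201, -0.6981, 0.0494])
```

```bash
python3 -m handwheel '[[0.06,0.014,0,0,0,0.01,1],[0.12,0.03,0,0.005,-0.17,0.02,1],[0.18,0.045,0,0.01,-0.34,0.03,1],[0.24,0.06,0,0.015,-0.51,0.04,1],[0.30,0.075,0.01,0.02,-0.698,0.05,1],[0.36,0.09,0.03,0.02,-0.698,0.05,1],[0.42,0.1,0.05,0.02,-0.698,0.05,1],[0.47,0.11,0.07,0.02,-0.698,0.05,1],[0.496,0.116,0.096,0.02,-0.698,0.05,1],[0.496,0.116,0.096,0.02,-0.698,0.05,1]]'
python3 - <<'E'
from h import *
s=read_state();p,d=get_image("wrist");cv2.imwrite("pics/w1.png",p);P,C,uv=wcloud(d,p,s);np.savez("pics/w1.npz",P=P,C=C)
print(s["joints"].round(2),delta(pose([511.6,-431.4,57],87,40,120),s))
m=((P>(470,-480,62))&(P<(560,-230,78))).all(1);Q=P[m]
for y in range(-470,-240,15):
    q=Q[abs(Q[:,1]-y)<7]
    if len(q): print(y,len(q),q.mean(0).round(1),q[:,0].min().round(),q[:,0].max().round(),q[:,1].min().round(1))
E
```

```text
clock: 1.35
position: [506.8, -496.8, 130.0]
ee_rot: [-0.644, 0.683, 0.238, 0.249]
contact_force: [1.0, 0.6, 0.3]
gripper_width: 85.6
grasp_force: 0.0
[-0.78  0.89  0.7  -0.53 -1.86  0.7 ] ([-0.0033, -0.0013, -0.0029], [0.0009, 0.0061, -0.0059])
-455 390 [ 514.  -453.6   66.5] 502.0 526.0 -457.1
-440 265 [ 514.4 -440.    68.5] 503.0 527.0 -447.0
-425 223 [ 515.3 -425.    68.5] 503.0 527.0 -431.9
-410 192 [ 516.2 -410.4   68.5] 504.0 528.0 -417.0
-395 171 [ 516.8 -395.1   68.5] 505.0 529.0 -401.9
-380 152 [ 517.8 -380.1   68.5] 505.0 530.0 -386.9
-365 134 [ 518.4 -365.    68.4] 507.0 530.0 -371.8
-350 119 [ 518.8 -350.5   68.4] 507.0 531.0 -357.0
-335 104 [ 519.8 -335.1   68.3] 508.0 532.0 -342.0
-320 89 [ 520.9 -320.    68.4] 510.0 533.0 -326.8
-305 81 [ 521.4 -305.3   68.3] 510.0 533.0 -311.9
-290 78 [ 522.5 -289.6   68.4] 511.0 534.0 -296.9
-275 74 [ 523.  -275.2   68.7] 511.0 535.0 -281.9
-260 38 [ 523.5 -262.9   68.6] 512.0 535.0 -266.3
```

View pics/w1.png

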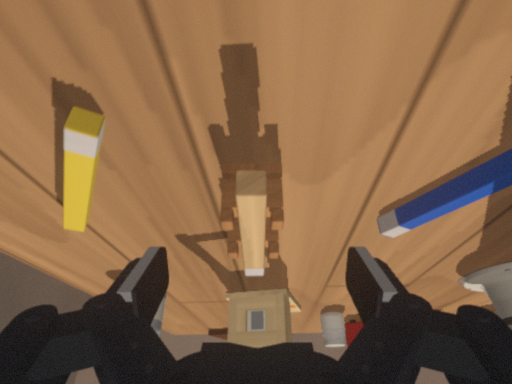

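The wrist view shows the wooden batten centred, with its rear face at (251,183), white end at (254,270) and the rack hole at (257,320). I'll go in to grasp it.

```bash
python3 - <<'E'
from h import *
s=read_state()
for k in(60,0):print(delta(pose([514.7,-434.5,57],87,40,k),s))
P=np.load("pics/w1.npz")["P"]
# hole / rack rear wall seen by wrist
m=((P>(440,60,20))&(P<(640,130,135))).all(1);Q=P[m];print(len(Q))
t=np.radians(103);e=np.array([np.cos(t),np.sin(t)]);u=(Q[:,:2]-RK[:2])@e;v=(Q[:,:2]-RK[:2])@[-e[1],e[0]]
print(np.percentile(u,[2,10,25,50,75,90]))
w=abs(u+46)<12
for z in range(20,135,8):
    k=w&(abs(Q[:,2]-z)<4);print(z,k.sum(),np.sort(v[k]).round()[::max(1,k.sum()//14)])
A=np.c_[v[w],np.ones(w.sum())];print("skew",np.linalg.lstsq(A,u[w],rcond=None)[0])
E
```

```text
([0.0014, -0.0035, 0.0566], [0.0001, 0.0037, -0.0027])
([0.0016, -0.0035, 0.1166], [0.0001, 0.0037, -0.0027])
2752
[-50.3635658  -49.38346505 -48.5600245  -47.61055885 -45.82313184
 -31.32265237]
20 101 [-64. -55. -46. -37. -25. -15.  -7.   5.  12.  21.  29.  42.  50.  59.
  66.]
28 197 [-65. -57. -46. -34. -27. -17.  -8.   3.   9.  19.  31.  38.  47.  59.
  66.]
36 219 [-66. -53. -44. -34. -24. -14.  -7.   1.  10.  19.  28.  36.  47.  54.
  63.]
44 158 [-66. -61. -54. -46. -39. -29. -24.  -2.  26.  33.  40.  47.  54.  60.
  66.]
52 145 [-66. -59. -53. -44. -39. -32. -26.  15.  29.  35.  42.  47.  53.  58.
  65.]
60 152 [-66. -58. -53. -46. -40. -33. -29. -24.  25.  32.  37.  44.  49.  55.
  62.  66.]
68 151 [-65. -60. -53. -47. -40. -33. -26.  23.  28.  35.  39.  46.  52.  57.
  64.  66.]
76 155 [-64. -59. -52. -42. -35. -29. -24.  24.  30.  37.  43.  50.  57.  63.
  66.]
84 177 [-67. -59. -50. -43. -36. -29. -24.   0.  23.  30.  36.  43.  50.  56.
  63.]
92 230 [-66. -56. -45. -35. -25. -16.  -7.   2.  12.  20.  29.  38.  47.  56.
  65.]
100 239 [-67. -56. -45. -35. -26. -16.  -5.   4.  14.  22.  32.  42.  51.  60.
  66.]
108 227 [-65. -49. -37. -28. -19. -10.  -2.   7.  16.  24.  34.  42.  51.  60.
  66.]
116 89 [-32. -21. -13.  -7.  -3.   0.   4.   8.  11.  15.  18.  24.  28.  35.
  44.]
124 0 []
132 0 []
skew [ 5.69735592e-03 -4.76480546e+01]
```

The rack pose agrees with the wrist view to within 2 mm.

```bash
python3 -m handwheel '[[0.001,-0.0035,0.05,0,0.004,-0.003,1],[0.0016,-0.0035,0.09,0,0.004,-0.003,1],[0.0016,-0.0035,0.117,0,0.004,-0.003,1],[0.0016,-0.0035,0.117,0,0.004,-0.003,1],[0.0016,-0.0035,0.117,0,0.004,-0.003,1]]'
python3 - <<'E'
from h import *
print(delta(pose([514.7,-434.5,57],87,40,0)))
E
```

```text
clock: 2.02
position: [517.6, -423.0, 46.8]
ee_rot: [-0.649, 0.681, 0.231, 0.247]
contact_force: [0.3, -0.1, 0.6]
gripper_width: 85.5
grasp_force: 0.0
([0.0024, 0.0023, 0.0037], [-0.0028, -0.0068, 0.0064])
```

```bash
python3 -m handwheel '[[0.0015,0.0015,0.0035,0,-0.004,0,1],[0.0015,0.0015,0.0035,0,-0.004,0,-1],[0.0015,0.0015,0.0035,0,-0.004,0,-1],[0.0015,0.0015,0.0035,0,-0.004,0,-1],[0.0015,0.0015,0.0035,0,-0.004,0,-1],[0.0015,0.0015,0.0035,0,-0.004,0,-1],[0.0015,0.0015,0.0035,0,-0.004,0,-1],[0.0015,0.0015,0.0035,0,-0.004,0,-1],[0.0015,0.0015,0.0035,0,-0.004,0,-1]]'
python3 - <<'E'
from h import *
print(delta(pose([514.7,-434.5,57],87,40,0)))
E
```

```text
clock: 3.15
position: [515.1, -421.3, 41.1]
ee_rot: [-0.648, 0.681, 0.234, 0.249]
contact_force: [-1.6, -1.2, 1.6]
gripper_width: 23.5
grasp_force: 60.7
([-0.0001, -0.0003, -0.0017], [-0.0015, -0.0002, 0.0039])
```

```bash
python3 -m handwheel '[[-0.013,0,-0.015,0,0,0,-1],[-0.026,0,-0.031,0,0,0,-1],[-0.0386,0,-0.046,0,0,0,-1],[-0.0386,0,-0.046,0,0,0,-1]]'
python3 - <<'E'
from h import *
s=read_state();p,d=get_image("wrist");cv2.imwrite("pics/w2.png",p);P,C,uv=wcloud(d,p,s)
# batten in tool-ish frame: heading relative
m=((P>(470,-470,112))&(P<(570,-215,150))).all(1);Q=P[m]
for y in range(-420,-200,20):
    q=Q[abs(Q[:,1]-y)<7]
    if len(q):print(y,len(q),q.mean(0).round(1))
print(s["position"],Q[:,1].max())
print(delta(pose(rk(-254,0,64),103,40,0),s))
print(delta(pose(rk(-254,0,110),103,40,0),s))
E
```

```text
clock: 3.65
position: [515.8, -422.1, 104.4]
ee_rot: [-0.649, 0.68, 0.232, 0.249]
contact_force: [0.3, 0.4, -1.0]
gripper_width: 23.1
grasp_force: 60.6
-420 308 [ 516.2 -420.4  131.9]
-400 215 [ 517.1 -400.4  131.8]
-380 169 [ 518.3 -380.2  131.6]
-360 139 [ 519.1 -360.2  131.5]
-340 97 [ 520.4 -340.7  131.4]
-320 80 [ 520.7 -320.5  131.3]
-300 58 [ 522.6 -300.4  131.1]
-280 68 [ 523.4 -281.1  131.2]
-260 21 [ 523.7 -265.5  131.3]
[ 515.84857708 -422.05226009  104.35897947] -264.0552964973798
([-0.2122, -0.0545, 0.2487], [-0.184, -0.0051, -0.2074])
([-0.2417, -0.0549, 0.2133], [-0.184, -0.0051, -0.2074])
```

View pics/w2.png

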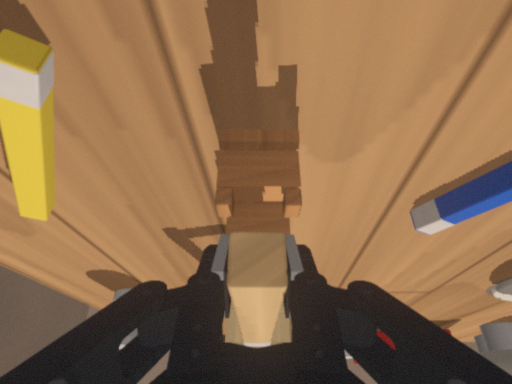

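The wrist view shows the batten held straight and level between the pads, from (258,235) to (258,340). I'll carry it to behind the hole.

```bash
python3 -m handwheel '[[-0.03,-0.007,0.025,-0.02,0,-0.02,-1],[-0.06,-0.014,0.053,-0.05,-0.001,-0.05,-1],[-0.09,-0.021,0.08,-0.08,-0.002,-0.09,-1],[-0.12,-0.028,0.106,-0.11,-0.003,-0.12,-1],[-0.15,-0.035,0.132,-0.14,-0.004,-0.16,-1],[-0.18,-0.042,0.16,-0.17,-0.005,-0.19,-1],[-0.21,-0.049,0.187,-0.184,-0.005,-0.207,-1],[-0.2417,-0.055,0.213,-0.184,-0.005,-0.207,-1],[-0.2417,-0.055,0.213,-0.184,-0.005,-0.207,-1]]'
python3 - <<'E'
from h import *
s=read_state()
print(s["joints"].round(2),delta(pose(rk(-254,0,64),103,40,0),s))
E
```

```text
clock: 4.82
position: [585.9, -99.0, 93.0]
ee_rot: [0.735, -0.584, -0.272, -0.213]
contact_force: [0.3, -0.8, -0.7]
gripper_width: 23.4
grasp_force: 60.4
[-0.24  0.68  0.18 -0.62 -1.47  0.66] ([0.0314, -0.0003, 0.0305], [0.0057, 0.0068, -0.0005])
```

```bash
python3 -m handwheel '[[0.016,0,0.015,0.006,0.004,0,-1],[0.0314,0,0.0305,0.006,0.006,0,-1],[0.0314,0,0.0305,0.006,0.006,0,-1],[0.0314,0,0.0305,0.006,0.006,0,-1]]'
cat > look.py <<'E'
from h import *
import sys
tag=sys.argv[1]
t=np.radians(RY);e=np.array([np.cos(t),np.sin(t)]);f=np.array([-e[1],e[0]])
s=read_state()
def tor(P): q=P[:,:2]-RK[:2];return np.c_[q@e,q@f,P[:,2]]
print("TCP rack",tor(s["position"][None]).round(1),"F",s["contact_force"].round(1),s["gripper_width"].round(1),s["grasp_force"])
for n in["wrist","side","scene"]:
    p,d=get_image(n);cv2.imwrite(f"pics/{tag}_{n}.png",p)
    P,C,uv=wcloud(d,p,s) if n=="wrist" else cloud(n,d,p)
    Q=tor(P)
    m=(abs(Q[:,1])<22)&(Q[:,2]>66)&(Q[:,2]<95)&(Q[:,0]>-300)&(Q[:,0]<-50)
    for x in range(-290,-50,20):
        k=m&(abs(Q[:,0]-x)<8)
        if k.sum()>5: q=Q[k];print(n,x,k.sum(),q.mean(0).round(1),q[:,1].min().round(),q[:,1].max().round())
    m=(abs(Q[:,1])<43)&(Q[:,2]>114)&(Q[:,2]<127)&(Q[:,0]>-40)&(Q[:,0]<160)
    if m.sum():print(n,"tin top x",np.percentile(Q[m],[2,98],axis=0).round(1).tolist())
print("z64 hover: ",delta(pose(rk(-254,0,64),103,40,0),s))
E
python3 look.py a
```

```text
clock: 5.32
position: [586.7, -107.2, 49.3]
ee_rot: [0.734, -0.587, -0.267, -0.213]
contact_force: [-0.6, 0.0, -0.4]
gripper_width: 23.6
grasp_force: 60.5Traceback (most recent call last):
  File "look.py", line 7, in <module>
    print("TCP rack",tor(s["position"][None]).round(1),"F",s["contact_force"].round(1),s["gripper_width"].round(1),s["grasp_force"])
                                                                                       ^^^^^^^^^^^^^^^^^^^^^^^^
AttributeError: 'float' object has no attribute 'round'
```

```bash
sed -i 's/s\["gripper_width"\].round(1)/s["gripper_width"]/' look.py; python3 look.py a
```

```text
TCP rack [[-245.8    1.1   49.3]] F [-0.6  0.  -0.4] 23.572614621065892 60.49829363822937
wrist -290 1695 [-288.8   -1.4   80.7] -22.0 22.0
wrist -270 1537 [-271.8    1.    76.8] -22.0 22.0
wrist -250 399 [-250.7    0.8   76.9] -11.0 13.0
wrist -230 279 [-230.2    0.7   76.8] -11.0 13.0
wrist -210 199 [-210.5    0.7   76.8] -11.0 12.0
wrist -190 163 [-190.1    0.7   76.7] -11.0 12.0
wrist -170 115 [-170.6    0.3   76.6] -11.0 12.0
wrist -150 94 [-150.5    0.4   76.6] -11.0 12.0
wrist -130 74 [-129.5    0.4   76.5] -11.0 11.0
wrist -110 81 [-109.8   -0.3   76.6] -12.0 12.0
wrist -90 45 [-93.2  -0.5  76.7] -12.0 11.0
side -250 25 [-248.2    5.7   77.4] -14.0 22.0
side -230 30 [-229.6    4.6   77.3] -10.0 15.0
side -210 32 [-210.8    4.7   77.7] -12.0 14.0
side -190 34 [-190.     4.7   76.5] -10.0 15.0
side -170 30 [-170.     4.2   76.8] -12.0 15.0
side -150 30 [-150.     5.4   76.9] -12.0 14.0
side -130 31 [-130.3    3.6   76.7] -13.0 14.0
side -110 28 [-108.7    4.4   76.9] -12.0 15.0
side -90 31 [-90.    4.4  77.2] -10.0 15.0
side tin top x [[6.3, -41.0, 122.0], [15.9, -30.4, 126.4]]
scene -290 17 [-287.6   -0.4   88.6] -21.0 21.0
scene -270 40 [-268.     3.8   82.1] -20.0 19.0
scene -250 65 [-251.    -2.4   77.6] -22.0 22.0
scene -230 40 [-230.4   -3.6   75.4] -15.0 13.0
scene -210 23 [-210.    -5.6   77.2] -11.0 3.0
scene -190 25 [-190.    -7.2   75.3] -12.0 -0.0
scene -170 26 [-170.2   -6.7   76.1] -12.0 1.0
scene -150 25 [-150.2   -6.6   74.9] -13.0 2.0
scene -130 25 [-130.    -6.6   76.2] -13.0 3.0
scene -110 30 [-109.6   -6.9   75.2] -12.0 3.0
scene -90 16 [-90.9 -10.4  74.3] -16.0 -2.0
scene tin top x [[-12.9, -33.9, 114.7], [34.0, 42.0, 126.6]]
z64 hover:  ([-0.0032, -0.0011, 0.0025], [-0.0034, -0.0006, -0.004])
```

View pics/a_side.png

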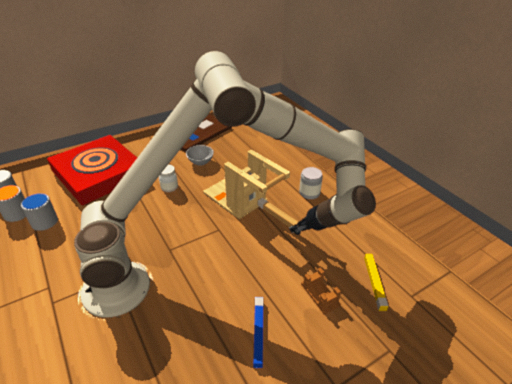

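The side view shows the batten pointing squarely at the rear wall. The measured misalignment is about 0.5 mm, and it is level at z = 64.6. I'll insert it now.

```bash
python3 -m handwheel '[[-0.0077,0,0.0064,0,0,0,-1],[-0.0153,0,0.0129,0,0,0,-1],[-0.023,0,0.0193,0,0,0,-1],[-0.0287,0,0.0241,0,0,0,-1],[-0.0325,0,0.0273,0,0,0,-1],[-0.0364,0,0.0305,0,0,0,-1],[-0.0402,0,0.0338,0,0,0,-1],[-0.0421,0,0.0354,0,0,0,-1],[-0.0421,0,0.0354,0,0,0,-1]]'
python3 look.py b | grep -v scene
```

```text
clock: 6.6
position: [576.6, -58.7, 50.6]
ee_rot: [0.736, -0.587, -0.262, -0.212]
contact_force: [1.9, -15.8, 2.3]
gripper_width: 23.6
grasp_force: 62.3
TCP rack [[-196.3    0.    50.6]] F [  1.9 -15.8   2.3] 23.588128815455264 62.307279109954834
wrist -250 1433 [-2.513e+02  1.000e-01  9.160e+01] -22.0 22.0
wrist -230 3744 [-2.30e+02  1.00e-01  7.45e+01] -22.0 22.0
wrist -210 689 [-2.116e+02 -1.000e-01  7.980e+01] -14.0 14.0
wrist -190 335 [-190.4   -0.    78.3] -12.0 12.0
wrist -170 244 [-1.701e+02 -1.000e-01  7.810e+01] -12.0 11.0
wrist -150 188 [-1.502e+02 -1.000e-01  7.800e+01] -12.0 12.0
wrist -130 137 [-130.3   -0.2   77.8] -12.0 11.0
wrist -110 105 [-110.6   -0.3   77.7] -12.0 12.0
wrist -90 89 [-91.   -0.2  77.6] -12.0 11.0
wrist -70 63 [-70.2  -0.4  77.4] -12.0 11.0
side -190 31 [-189.8    6.1   77.9] -9.0 21.0
side -170 29 [-170.3    5.3   77.8] -10.0 15.0
side -150 28 [-150.2    4.6   78.2] -11.0 14.0
side -130 30 [-129.5    4.3   77.2] -10.0 14.0
side -110 29 [-110.1    5.2   77.1] -9.0 16.0
side -90 27 [-90.3   5.2  77.1] -10.0 16.0
side -70 27 [-70.3   4.3  77. ] -14.0 15.0
side tin top x [[7.5, -40.7, 121.3], [16.0, -33.3, 125.4]]
z64 hover:  ([0.0359, -0.0002, -0.0279], [-0.0064, -0.0115, -0.0003])
```

In contact at 16 N, as expected. I'll push on steadily.

```bash
python3 -m handwheel '[[-0.0055,0,0.0056,0,0,0,-1],[-0.0112,0,0.0108,0,0,0,-1],[-0.0173,0,0.0160,0,0,0,-1],[-0.0234,0,0.0211,0,0,0,-1],[-0.0295,0,0.0262,0,0,0,-1],[-0.0356,0,0.0314,0,0,0,-1],[-0.0410,0,0.0359,0,0,0,-1],[-0.0433,0,0.0378,0,0,0,-1],[-0.0433,0,0.0378,0,0,0,-1]]'
python3 look.py c | grep -v scene\ -
```

```text
clock: 7.88
position: [562.7, 1.8, 49.0]
ee_rot: [0.735, -0.587, -0.265, -0.214]
contact_force: [0.5, -5.4, 1.3]
gripper_width: 23.0
grasp_force: 61.1
TCP rack [[-134.2   -0.    49. ]] F [ 0.5 -5.4  1.3] 23.038839618542436 61.102144718170166
wrist -190 1781 [-1.926e+02 -1.000e-01  9.170e+01] -22.0 22.0
wrist -170 3502 [-1.693e+02  1.000e-01  7.370e+01] -22.0 22.0
wrist -150 771 [-1.516e+02 -1.000e-01  7.820e+01] -14.0 14.0
wrist -130 344 [-130.4   -0.2   76.7] -12.0 12.0
wrist -110 250 [-110.4   -0.3   76.7] -12.0 12.0
wrist -90 191 [-90.4  -0.3  76.7] -12.0 11.0
wrist -70 142 [-70.2  -0.4  76.7] -12.0 11.0
side -130 23 [-129.7    4.1   76.6] -9.0 14.0
side -110 27 [-109.4    4.8   76.2] -11.0 14.0
side -90 26 [-89.8   4.2  76. ] -10.0 14.0
side -70 23 [-69.5   4.4  76.6] -11.0 17.0
side tin top x [[46.2, -42.8, 117.1], [91.0, 40.8, 126.4]]
scene tin top x [[37.5, -41.0, 116.8], [96.1, 40.7, 126.3]]
z64 hover:  ([0.0823, -0.0005, -0.0692], [-0.0051, -0.0033, -0.0023])
```

```bash
python3 -m handwheel '[[-0.0038,0,0.0032,0,0,0,-1],[-0.0077,0,0.0064,0,0,0,-1],[-0.0107,0,0.009,0,0,0,-1],[-0.0107,0,0.009,0,0,0,-1]]'
python3 look.py d | grep -v scene\ -
```

```text
clock: 8.52
position: [559.4, 16.8, 48.7]
ee_rot: [0.734, -0.587, -0.266, -0.214]
contact_force: [0.9, -3.0, 0.7]
gripper_width: 23.7
grasp_force: 61.0
TCP rack [[-1.188e+02 -1.000e-01  4.870e+01]] F [ 0.9 -3.   0.7] 23.702400670423476 60.97213625907898
wrist -170 1771 [-170.9    0.2   87.2] -22.0 22.0
wrist -150 3090 [-151.    -0.2   73. ] -22.0 22.0
wrist -130 573 [-131.6   -0.3   77.4] -14.0 14.0
wrist -110 314 [-1.105e+02 -1.000e-01  7.640e+01] -12.0 12.0
wrist -90 236 [-89.9  -0.3  76.5] -12.0 11.0
wrist -70 165 [-70.3  -0.4  76.5] -12.0 11.0
side -110 27 [-109.9    4.8   76.2] -7.0 13.0
side -90 27 [-90.    5.8  76.4] -9.0 16.0
side -70 24 [-69.    2.8  77.7] -12.0 14.0
side tin top x [[54.9, -41.1, 119.2], [107.7, 42.6, 126.9]]
scene tin top x [[52.4, -41.8, 116.2], [110.6, 40.8, 126.4]]
z64 hover:  ([0.0938, -0.0004, -0.0794], [-0.0043, -0.0015, -0.0025])
```

View pics/d_scene.png

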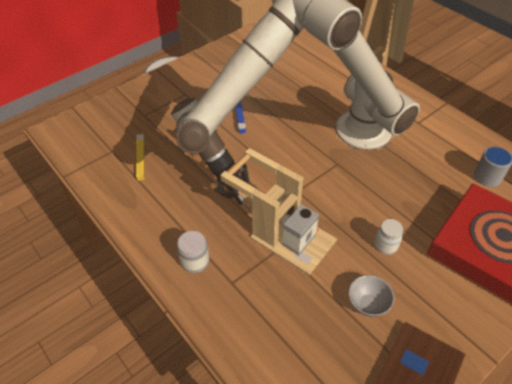

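The scene picture shows the tin standing upright on the landing board at (299,228). Its rear face is about 17 mm clear of the mouth. I'll withdraw the batten.

```bash
python3 -m handwheel '[[0.0077,0,-0.0064,0,0,0,-1],[0.023,0,-0.0193,0,0,0,-1],[0.0383,0,-0.0321,0,0,0,-1],[0.0536,0,-0.045,0,0,0,-1],[0.069,0,-0.0579,0,0,0,-1],[0.0843,0,-0.0707,0,0,0,-1],[0.0996,0,-0.0836,0,0,0,-1],[0.1149,0,-0.0964,0,0,0,-1],[0.1149,0,-0.0964,0,0,0,-1]]'
python3 - <<'E'
from h import *
s=read_state()
g=np.array([514.7,-434.5,0])
for z in(120,):print(delta(pose(g+[0,0,z],87,40),s))
E
```

```text
clock: 9.8
position: [592.4, -131.0, 48.4]
ee_rot: [0.734, -0.587, -0.266, -0.214]
contact_force: [-0.3, 1.0, -0.8]
gripper_width: 23.5
grasp_force: 60.5
([0.1683, 0.1389, -0.2155], [0.1747, -0.001, 0.21])
```

```bash
python3 -m handwheel '[[-0.018,0,-0.021,0,0,0,-1],[-0.03,0.01,-0.05,0.02,0,0.02,-1],[-0.005,0.03,-0.07,0.05,0,0.06,-1],[0.025,0.05,-0.095,0.08,0,0.09,-1],[0.055,0.07,-0.12,0.11,0,0.13,-1],[0.085,0.09,-0.145,0.14,0,0.17,-1],[0.115,0.11,-0.17,0.17,0,0.2,-1],[0.145,0.128,-0.197,0.175,0,0.21,-1],[0.1683,0.139,-0.2155,0.175,-0.001,0.21,-1],[0.1683,0.139,-0.2155,0.175,-0.001,0.21,-1]]'
python3 -m handwheel '[[0,0,0,0,0,0,-1],[0,0,0,0,0,0,-1]]'
cat > look2.py <<'E'
from h import *
import sys
s=read_state();p,d=get_image("wrist");cv2.imwrite(f"pics/{sys.argv[1]}.png",p);P,C,uv=wcloud(d,p,s)
zt=s["position"][2]+14.6+12
m=((P>(470,-470,zt-5))&(P<(570,-215,zt+8))).all(1);Q=P[m]
for y in range(-420,-200,30):
    q=Q[abs(Q[:,1]-y)<7]
    if len(q)>8:print(y,len(q),q.mean(0).round(1))
for z in(120,80,57):
  k=delta(pose([514.7,-434.5,z],87,40),s);print(z,k)
E
python3 look2.py e
```

```text
clock: 11.05
position: [514.6, -422.4, 104.8]
ee_rot: [-0.646, 0.682, 0.236, 0.248]
contact_force: [-0.2, 0.4, -0.4]
gripper_width: 23.5
grasp_force: 60.6
clock: 11.3
position: [516.0, -419.5, 106.1]
ee_rot: [-0.648, 0.68, 0.236, 0.248]
contact_force: [0.1, -0.3, -1.0]
gripper_width: 23.4
grasp_force: 60.6
-420 326 [ 516.  -420.2  133.7]
-390 201 [ 517.7 -390.5  133.7]
-360 135 [ 519.3 -360.   133.8]
-330 82 [ 521.  -330.7  133.9]
-300 75 [ 521.9 -300.2  133.9]
-270 43 [ 523.2 -272.3  134.3]
120 ([0.0026, 0.0005, -0.0013], [0.0019, 0.0007, 0.0025])
80 ([0.0283, 0.0005, 0.0293], [0.0019, 0.0007, 0.0025])
57 ([0.0431, 0.0005, 0.0469], [0.0019, 0.0007, 0.0025])
```

The batten is lined up over the rest, within about 0.5 mm of where it was lifted. I'll lower it.

```bash
python3 -m handwheel '[[0.01,0.0005,0.011,0.002,0,0.002,-1],[0.02,0.0005,0.021,0.002,0,0.002,-1],[0.03,0.0005,0.0325,0.002,0,0.002,-1],[0.037,0.0005,0.041,0.002,0,0.002,-1],[0.041,0.0005,0.0455,0.002,0,0.002,-1],[0.041,0.0005,0.0455,0.002,0,0.002,-1]]'
python3 look2.py f
```

```text
clock: 12.1
position: [514.7, -422.9, 43.9]
ee_rot: [-0.646, 0.682, 0.236, 0.248]
contact_force: [0.1, 0.3, -1.8]
gripper_width: 23.4
grasp_force: 60.6
-420 307 [ 515.2 -420.4   71.5]
-390 188 [ 516.5 -390.6   71.6]
-360 127 [ 518.7 -360.2   71.7]
-330 91 [ 519.7 -330.1   71.7]
-300 57 [ 521.6 -300.2   71.8]
-270 34 [ 523.2 -269.8   72.2]
120 ([-0.04, -0.0006, -0.0467], [-0.0005, 0.0008, -0.0012])
80 ([-0.0143, -0.0006, -0.0161], [-0.0005, 0.0008, -0.0012])
57 ([0.0005, -0.0006, 0.0015], [-0.0005, 0.0008, -0.0012])
```

```bash
python3 -m handwheel '[[0.001,0,0.0012,0,0,0,-1],[0.0018,0,0.0022,0,0,0,-1],[0.0018,0,0.0022,0,0,0,-1],[0.0018,0,0.0022,0,0,0,-1]]'
python3 look2.py g | head -6
```

```text
clock: 12.65
position: [514.9, -422.9, 41.8]
ee_rot: [-0.646, 0.682, 0.235, 0.248]
contact_force: [0.1, 0.5, -0.9]
gripper_width: 23.4
grasp_force: 60.6
-420 297 [ 515.3 -420.5   69.4]
-390 178 [ 517.  -390.3   69.4]
-360 127 [ 518.9 -359.9   69.5]
-330 92 [ 520.2 -330.6   69.5]
-300 57 [ 521.8 -300.2   69.6]
-270 36 [ 523.6 -270.4   70. ]
```

```bash
python3 -m handwheel '[[0.0007,0,0.0008,0,0,0,-1],[0.0007,0,0.0008,0,0,0,-1],[0.0007,0,0.0008,0,0,0,0.3],[0.0007,0,0.0008,0,0,0,1],[0.0007,0,0.0008,0,0,0,1],[0.0007,0,0.0008,0,0,0,1],[0.0007,0,0.0008,0,0,0,1],[0.0007,0,0.0008,0,0,0,1]]'
python3 -m handwheel '[[0,0,-0.02,0,0,0,1],[0,0,-0.06,0,0,0,1],[0,0,-0.1,0,0,0,1],[0,0,-0.14,0,0,0,1],[0,0,-0.14,0,0,0,1]]'
python3 - <<'E'
from h import *
s=read_state();p,d=get_image("wrist");cv2.imwrite("pics/h.png",p);P,C,uv=wcloud(d,p,s)
m=((P>(470,-490,62))&(P<(570,-215,78))).all(1);Q=P[m]
for y in range(-455,-240,15):
    q=Q[abs(Q[:,1]-y)<7]
    if len(q)>8:print(y,len(q),q.mean(0).round(1),q[:,1].min().round())
p,d=get_image("scene");q,_=get_image("side");w=cv2.imread("pics/h.png")
cv2.imwrite("pics/fin.png",np.vstack([cv2.resize(np.hstack([p,w]),(800,300)),cv2.resize(np.hstack([q[100:,150:],q[100:,150:]*0]),(800,300))[:, :]]))
E
```

```text
clock: 13.7
position: [514.9, -422.9, 40.6]
ee_rot: [-0.646, 0.682, 0.235, 0.248]
contact_force: [-0.2, -0.2, -0.0]
gripper_width: 85.1
grasp_force: 0.0
clock: 14.32
position: [509.9, -515.6, 150.5]
ee_rot: [-0.647, 0.683, 0.232, 0.248]
contact_force: [0.2, -0.1, -0.3]
gripper_width: 85.6
grasp_force: 0.0
-455 345 [ 514.  -454.8   66.9] -459.0
-440 235 [ 514.6 -440.2   68.5] -447.0
-425 201 [ 515.2 -425.    68.5] -432.0
-410 177 [ 516.2 -410.2   68.5] -417.0
-395 153 [ 516.7 -395.1   68.5] -402.0
-380 139 [ 517.9 -380.    68.4] -387.0
-365 123 [ 518.4 -365.1   68.5] -372.0
-350 111 [ 519.4 -350.1   68.3] -357.0
-335 98 [ 520.3 -335.2   68.4] -342.0
-320 82 [ 520.5 -320.    68.3] -327.0
-305 84 [ 521.9 -305.4   68.4] -312.0
-290 78 [ 522.8 -289.8   68.3] -296.0
-275 70 [ 522.7 -275.4   68.6] -282.0
-260 28 [ 523.2 -263.8   68.5] -267.0
```

View pics/fin.png

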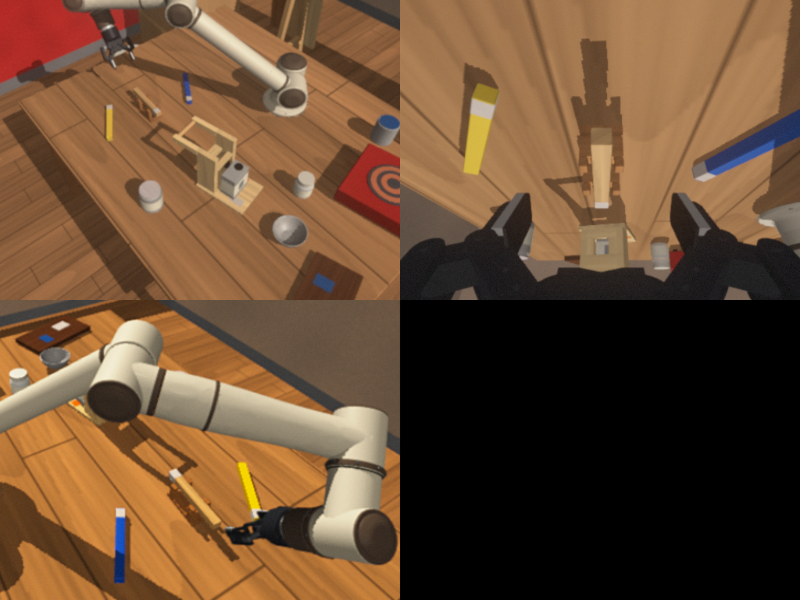

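The tin stands upright on the landing board at (234,178). The batten lies in both notches, level with its top at 68.5 mm as at the start, the white end toward the rack. The hand is clear and the bystanders have not moved.

```bash
python3 -c "from bench import job_done; print(job_done())"
```

```text
the job is handed in; nothing more can be done
None
```

The tin is pushed out and stands upright on the landing board, about 17 mm clear of the bay; the batten is back in both notches of its rest, the can, bowl and jar were not touched, and I handed the job in after about 14 s on the robot's clock (no verdict was returned).

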